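# Lock the bridge-test weights on their carrier with the push-on clip

## Robot

A 7-joint arm with a two-finger parallel gripper is mounted at the origin on the work surface. World frame = base frame: x ahead of the robot, y to its left, z up, the work surface at z = 0. Lengths are in m, angles in rad, forces in N, time in s.
With the tool pointing down it reaches from about 0.4 to 0.85 m from the base axis. Payload 10.4 kg.
Tool frame: the origin (TCP) lies midway between the tips of the shut fingers; the grasp point (between the pads) lies 19 mm behind it; z points along the fingers, y is the line along which they close (so a half turn about z gives the same grasp; the last joint's range is limited). The gripper opens to 87 mm and grips with 3 to 60 N. Pads are 19 mm wide; open, the fingers measure 117 mm over their backs; the gripper's body (75 mm by 190 mm) begins 51 mm behind the grasp point.
Start: joints at [-1.257, 0.332, -0.065, 1.46, 0.022, 1.35, -0.088], TCP at [0.207, 0.59, 0.223] pointing down, gripper open.
Joint ranges: [-2.6, 2.6], [-0.5, 2.12], [-1.47, 1.34], [0.16, 2.42], [-1.27, 4.41], [0.06, 2.06], [-2.6, 2.6]. Speed limits (rad/s): [2.22, 2.22, 2.79, 2.79, 3.14, 3.14, 3.14].

## Interface

Orientations are given as a rotation vector (axis times angle).
In Python, from bench import arm gives the robot as it stands.
- The arm moves only by the shell command python3 -m jog 'ROWS' [FORCE]. ROWS is JSON, a list of rows, each a list of 7 numbers: the opening, from 0 (shut) to 1 (fully open), then the shift along the tool's x, y, z in mm, then the turn, a rotation vector about the tool's x, y, z in rad. A call has 1 to 12 rows; each row shifts and turns the commanded pose from where the row before left it, along the tool's axes as they then stand; what a row does not reach is not made up. A row lasts 1/12 s, in which the tool goes at most 41.7 mm and 7.16 degrees, less where a joint would pass 70% of its speed; a pose out of reach is approached as far as the arm can. A call with a gripper value outside its range is refused whole. The fingers move at their own pace and stop on an object; FORCE is the grip in N (left out, the last holds). Time passes only in rows, so rows that do not move let the fingers close. It gives the time, the measured TCP pose, the force, the opening and the grip force at its end, in the units of the state.
- arm.observe(): the state, without advancing time (a new reading comes with each control period).
- arm.camera(name): name is "scene" or "side" or "wrist"; returns a dict with "frame" (480x640x3 uint8, blue, green, red), "intrinsics" (3x3 intrinsics, pixels), "camera_from_world" (4x4, takes a point from world to camera coordinates); the wrist camera has in their place "hand_eye" (4x4, takes a point from camera to tool coordinates, whose origin is the TCP and whose axes are the flange's). Camera axes: x right, y down, z forward; pixel columns grow to the right and rows downward; lengths in m; the calibration is good to about 2 mm. A picture is of the moment at which its call begins: read the wrist's pose just before it. There is no depth.
- arm.finish_job(): hands the job in; it is judged then, once.
Trained networks look in a picture, given as the dict that the camera call returned (one of the last four; its "shot" number tells which), for a name from the list of things; names that differ only in an ending like _2 or _b are one class to them, and where a whole thing is asked for, a point or a joint stands for the part that bears it (a point fixed in the world has none). Each returns a list of dicts, best first, with "score" (0 to 1); they miss things now and then, are a little off and sometimes report something else, mostly with a low value. They report only what shows in the picture. A call takes as long as a camera call. They do not tell look-alikes from the thing itself.
- arm.trace(picture, thing): "mask" (480x640 bool, what is visible of it).
- arm.pinpoint(picture, thing): "location" ([x, y, z] in m, in world coordinates, good to about 4 mm: a listed point, or the origin of a listed thing).
The state is a dict: "clock": time; "joint_positions": joint angles; "qd": joint speeds; "joint_torque": joint torques, N m; "tool_pos": TCP position; "ee_rot": TCP orientation; "contact_force": force on the tool from outside, world axes, zero at the start; "ft_torque": the same for the moment, N m; "gripper_width": finger opening in m; "finger_force": force on a finger pad.
Only numpy, scipy, OpenCV 4.12 (cv2) and the standard library are available. Lean on these libraries where they do the work, as an engineer would, in place of code of your own. Each camera call takes 0.05 s, during which the arm holds its last target. There are 200 camera calls.

## Task

The ring weights for the bridge contest must be locked on their carrier before it is hung under a bridge. Take the larger of the two open black clips, push it sideways, mouth first, into the groove of the rod that carries the weights until it snaps fully home around the rod, and let go so that it lies flat on the top weight. Leave the smaller clip where it is.

Things in the scene. Friction and masses are not known exactly. Their poses are not given: they have to be found in the camera images.
- clip: Larger of two U-shaped black plastic clips, flat on the table: 84 x 56 x 6 mm, 70 g. Origin: slot centre, underside; +x out of the mouth (starts within 30 deg of away from the robot), z up. Slot 26 mm wide, closed at x=-11 mm; lips at x=+9 narrow it to 17; mouth 47 wide at x=+29. The sprung arms spread for a 20 mm neck (under 15 N) and snap behind it; clip then centred on it.
- clip_tab (a point): Centre of the top of the upright tab by which the larger clip is held, 45 mm above the clip's underside, at x = -44 mm, y = 0 in the clip's frame. The tab is 18 mm along the clip's x and 20 mm along its y; the flat tail it stands on is no wider than the tab and reaches from it to the body of the clip, which begins at x = -23 mm.
- groove (a point): Centre of the lower edge of the groove in the upright aluminium rod with three 100 mm steel ring weights round it (a bare rod stands near by). z up, 57 mm above the table, level with the top weight's face. Groove 16 mm high, all round: enter from any side. Neck 20 mm diameter; above and below 32 mm. Rod top 26 mm above this point. Foot 125 mm square, fixed, any yaw.
- small_clip: Clip of the same shape at 0.6 of the size (50 mm long, 34 mm wide, 5 mm thick, tab top 28 mm up), for thinner rods, flat on the table; to be left alone. Origin and axes as on the larger clip.
Things that resemble listed ones, but are neither listed nor needed, are in the scene too. What is shaped like the clip but green is not meant.

How it is judged:
By the outcome, as a careful person would: the job done as asked, in the order asked, and still so for the second after the job is handed in, with the robot touching nothing.
It also fails if it takes over 34 s, if anything falls off the work surface, if the arm or the gripper's body presses on something with over 40 N, if the wrist force passes 120 N, or if a joint passes its speed limit or range.

## Working session

There is one attempt and no reset: what is moved stays moved. The work goes in short steps, Python scripts to look and compute and a shell command to move; the robot and the scene stay as the last step left them, time stands still between calls to the robot, and variables do not carry over. Pictures are saved under pics/ and viewed, at most 10 in all, crops included, and the job is handed in when it is done.

```bash
mkdir -p pics; ls
python3 - <<'E'
from bench import arm
import cv2,numpy as np
s=arm.observe(); print(s['clock'],s['tool_pos'],s['ee_rot'],s['gripper_width'])
ims=[]
for n in ['scene','side']:
    p=arm.camera(n); ims.append(p['frame'])
    cv2.imwrite(f'pics/{n}1.png',p['frame'])
    for t in ['clip','clip_tab','groove','small_clip']:
        for d in arm.pinpoint(p,t):
            l=np.array(d['location']); c=p['camera_from_world']@np.r_[l,1]; u=p['intrinsics']@c[:3]; print(n,t,round(d['score'],2),l.round(3),(u[:2]/u[2]).round())
E
```

```text
pics
0.0 [0.20642149 0.58952027 0.22177182] [-5.26533934e-01 -3.09694257e+00  2.16126848e-03] 0.08725720194457152
scene clip 0.84 [ 0.491 -0.111 -0.002] [257. 237.]
scene clip 0.77 [ 0.352 -0.07  -0.001] [326. 199.]
scene clip 0.76 [ 0.544 -0.002 -0.002] [285. 295.]
scene clip 0.59 [ 0.258 -0.225 -0.   ] [293. 131.]
scene clip_tab 0.95 [ 0.5   -0.01   0.047] [299. 257.]
scene clip_tab 0.9 [ 0.379 -0.109  0.042] [299. 181.]
scene clip_tab 0.84 [ 0.3   -0.246  0.045] [270. 121.]
scene clip_tab 0.75 [ 0.45  -0.098  0.045] [277. 209.]
scene groove 0.82 [ 0.636 -0.157  0.059] [165. 261.]
scene small_clip 0.64 [ 0.468  0.15  -0.002] [393. 316.]
side clip 0.9 [ 0.353 -0.072 -0.   ] [282. 331.]
side clip 0.83 [ 0.545 -0.003  0.003] [344. 255.]
side clip 0.74 [ 0.492 -0.11   0.004] [372. 298.]
side clip 0.61 [ 0.26  -0.222 -0.004] [305. 451.]
side clip_tab 0.85 [ 0.448 -0.101  0.044] [349. 285.]
side clip_tab 0.78 [ 0.296 -0.244  0.048] [349. 411.]
side clip_tab 0.72 [ 0.378 -0.105  0.049] [313. 305.]
side clip_tab 0.59 [ 0.502 -0.005  0.047] [328. 242.]
side groove 0.69 [ 0.633 -0.157  0.057] [460. 246.]
side small_clip 0.84 [ 0.47   0.15  -0.002] [253. 237.]
```

View pics/scene1.png

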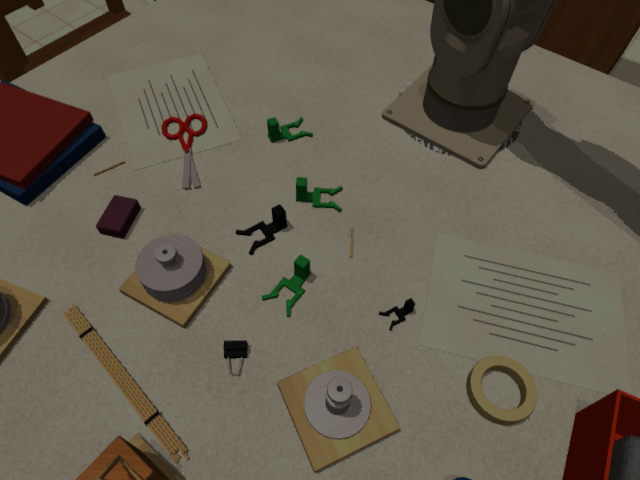

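View pics/side1.png

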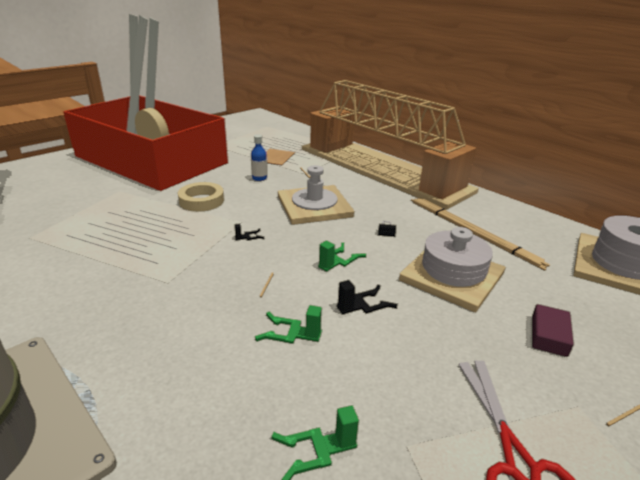

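The scene shows one large black clip at scene px (263,230) with its tab at (279,213). The look-alikes are three green clips at (290,130), (320,195) and (290,285), the small black clip at (398,313), and a binder clip at (235,352). The ring stack on its rod is at (170,265), a rod with one disc is at (338,400), and another stack is at the left edge (0,310). I choose the black clip at (263,230) and check it and both stacks in a close crop.

Run:
```python
import cv2,numpy as np
a=cv2.imread('pics/side1.png')
c1=cv2.resize(a[200:340,310:510],(800,560),interpolation=3)
c2=cv2.resize(a[190:310,560:640],(390,585),interpolation=3)
out=np.zeros((600,800,3),np.uint8)
out[:280,:400]=cv2.resize(c1,(400,280)); out[:585,405:795]=c2
b=cv2.imread('pics/scene1.png'); out[290:600,:400]=cv2.resize(b[190:335,110:300],(400,310),interpolation=3)
cv2.imwrite('pics/crop1.png',cv2.convertScaleAbs(out,alpha=1.5))
```

```text
(no output)
```

View pics/crop1.png

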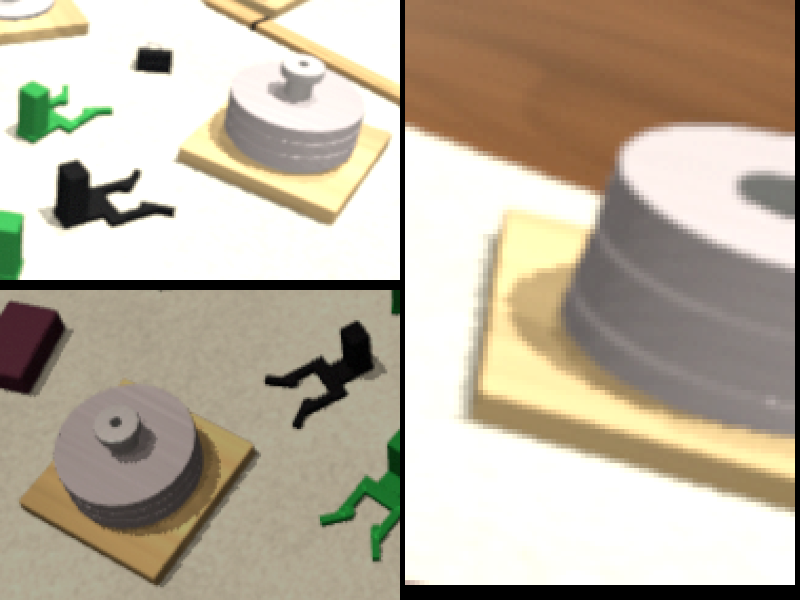

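The crops confirm it. The large black clip is the one near the stack, the stack at (170,265) is three rings on a grooved rod, and the edge stack has no rod.

```bash
cat > h.py <<'E'
from bench import arm
import numpy as np
from scipy.spatial.transform import Rotation as R
def to(p,yaw,final_axes=False):
    s=arm.observe(); Rc=R.from_rotvec(s['ee_rot']); best=None
    for k in (0,np.pi):
        y=yaw+k; x=np.array([np.cos(y),np.sin(y),0]); z=np.array([0,0,-1]); Rt=R.from_matrix(np.c_[x,np.cross(z,x),z])
        rv=(Rc.inv()*Rt).as_rotvec()
        if best is None or np.linalg.norm(rv)<np.linalg.norm(best[0]): best=(rv,Rt,k)
    d=np.array(p)-s['tool_pos']
    print('t',round(s['clock'],2),'tcp',s['tool_pos'].round(4),'q',np.round(s['joint_positions'],2),'F',np.round(s['contact_force'],1))
    print('turn',best[0].round(3),'flip',best[2]>0,'| shift before turn',(Rc.inv().apply(d)*1000).round(1),'| after turn',(best[1].inv().apply(d)*1000).round(1))
E
python3 - <<'E'
from h import *
yaw=np.arctan2(-.11+.0995,.4915-.449);print(np.degrees(yaw))
to([.449,-.0995,.17],yaw)
E
```

```text
-13.877529803208008
t 0.5 tcp [0.2065 0.5899 0.2226] q [-1.26  0.33 -0.06  1.46  0.02  1.35 -0.09] F [ 0.2 -0.8 -0.1]
turn [ 0.    -0.    -0.095] flip True | shift before turn [-456.7 -570.6   52.5] | after turn [-400.7 -611.1   52.6]
```

```bash
python3 -m jog '[[0.6,-23,-23,0,0,0,0],[0.6,-23,-23,0,0,0,0],[0.6,-23,-23,0,0,0,0],[0.6,-23,-23,0,0,0,0],[0.6,-23,-23,0,0,0,0],[0.6,-23,-23,0,0,0,0],[0.6,-23,-23,0,0,0,0],[0.6,-23,-23,0,0,0,0],[0.6,-23,-23,0,0,0,0],[0.6,-23,-23,0,0,0,0]]' && python3 -m jog '[[0.6,-19,-28,4,0,0,0],[0.6,-19,-28,4,0,0,0],[0.6,-19,-28,4,0,0,0],[0.6,-19,-28,4,0,0,0],[0.6,-19,-28,4,0,0,0],[0.6,-19,-28,4,0,0,0],[0.6,-19,-28,4,0,0,0],[0.6,-19,-28,4,0,0,0],[0.6,-19,-28,4,0,0,0],[0.6,-19,-28,4,0,0,0],[0.6,-19,-28,4,0,0,0],[0.6,-17,-33,5,0,0,-0.095]]' && python3 -m jog '[[0.6,0,0,0,0,0,0],[0.6,0,0,0,0,0,0],[0.6,0,0,0,0,0,0]]'
python3 - <<'E'
from h import *
import cv2
to([.449,-.0995,.17],np.radians(-13.9))
s=arm.observe();p=arm.camera('wrist');cv2.imwrite('pics/w1.png',p['frame'])
for t in ['clip','clip_tab','groove']:
    for d in arm.pinpoint(p,t): print(t,round(d['score'],2),np.round(d['location'],4))
E
```

```text
clock: 1.33
tool_pos: [0.3481, 0.2954, 0.2228]
ee_rot: [0.526, 3.097, 0.001]
contact_force: [0.4, 0.7, 0.2]
gripper_width: 0.0521
finger_force: 0.0
clock: 2.33
tool_pos: [0.4486, -0.0987, 0.1741]
ee_rot: [0.39, 3.116, 0.001]
contact_force: [0.5, 0.2, -0.4]
gripper_width: 0.0523
finger_force: 0.0
clock: 2.58
tool_pos: [0.4479, -0.0967, 0.1738]
ee_rot: [-0.39, -3.117, -0.001]
contact_force: [-0.2, 1.1, 0.4]
gripper_width: 0.0522
finger_force: 0.0
t 2.58 tcp [ 0.4479 -0.0967  0.1738] q [-0.56 -0.04  0.67  1.98  0.03  1.19  1.42] F [-0.2  1.1  0.4]
turn [ 0.    -0.    -0.007] flip True | shift before turn [-1.7 -2.4  3.8] | after turn [-1.7 -2.4  3.8]
clip 0.96 [ 0.2578 -0.2241 -0.0059]
clip 0.84 [ 0.3487 -0.0686  0.0021]
clip 0.82 [ 0.5449 -0.0069 -0.0016]
clip 0.72 [ 0.492  -0.1094  0.0028]
clip_tab 0.94 [ 0.4497 -0.098   0.0443]
clip_tab 0.89 [ 0.4994 -0.0058  0.0463]
clip_tab 0.63 [ 0.376  -0.1083  0.0451]
clip_tab 0.58 [ 0.298  -0.2446  0.0447]
```

View pics/w1.png

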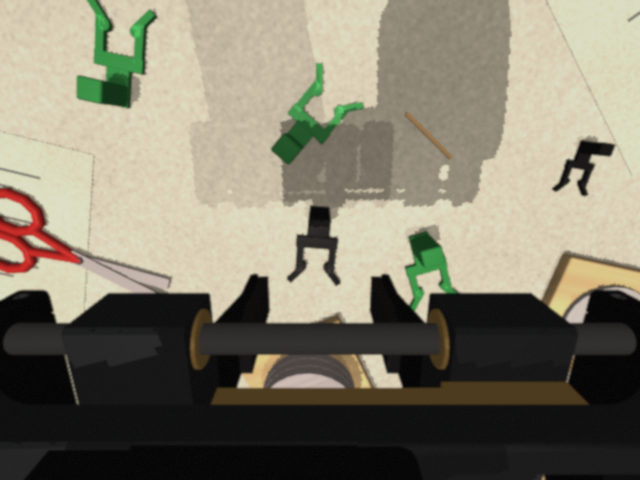

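The wrist view shows the black clip at about (318,245). Its tab is up, its mouth points down the image toward the stack, and it is squarely between the fingers, so I'm descending.

```bash
python3 -m jog '[[0.6,-2,-2,30,0,0,0],[0.6,0,0,35,0,0,0],[0.6,0,0,35,0,0,0],[0.6,0,0,30,0,0,0],[0.6,0,0,20,0,0,0],[0.6,0,0,12,0,0,0],[0.6,0,0,0,0,0,0],[0.6,0,0,0,0,0,0]]' && python3 -m jog '[[0,0,0,0,0,0,0],[0,0,0,0,0,0,0],[0,0,0,0,0,0,0],[0,0,0,0,0,0,0],[0,0,0,0,0,0,0],[0,0,0,0,0,0,0]]' 50
python3 -m jog '[[0,0,0,-10,0,0,0],[0,0,0,-30,0,0,0],[0,0,0,-35,0,0,0],[0,0,0,-20,0,0,0],[0,0,0,0,0,0,0],[0,0,0,0,0,0,0]]'
python3 - <<'E'
from h import *
import cv2
for n in ['side','scene','wrist']:
    p=arm.camera(n);cv2.imwrite(f'pics/{n}2.png',p['frame'])
    for t in ['clip','clip_tab','groove']:
        for d in arm.pinpoint(p,t): print(n,t,round(d['score'],2),np.round(d['location'],4))
E
```

```text
clock: 3.45
tool_pos: [0.4492, -0.0992, 0.0118]
ee_rot: [-0.388, -3.116, 0.0]
contact_force: [-0.3, -0.0, -0.0]
gripper_width: 0.0523
finger_force: 0.0
clock: 3.95
tool_pos: [0.4496, -0.0995, 0.0121]
ee_rot: [0.389, 3.117, 0.001]
contact_force: [0.4, -0.7, 1.7]
gripper_width: 0.02
finger_force: 12.3
clock: 4.45
tool_pos: [0.4502, -0.0995, 0.1081]
ee_rot: [0.388, 3.115, 0.002]
contact_force: [-0.1, -0.3, -1.9]
gripper_width: 0.0198
finger_force: 50.0
side clip 0.91 [ 0.26   -0.2247 -0.0037]
side clip 0.85 [ 0.3501 -0.0718  0.0023]
side clip 0.81 [ 0.5444 -0.0033  0.0009]
side clip 0.73 [ 0.4911 -0.1065  0.1006]
side clip_tab 0.65 [ 0.3775 -0.1043  0.0454]
side clip_tab 0.65 [ 0.4999 -0.0049  0.0485]
side clip_tab 0.63 [ 0.4481 -0.1024  0.1404]
side clip_tab 0.61 [ 0.2916 -0.2418  0.0449]
side groove 0.75 [ 0.6304 -0.1572  0.0546]
scene clip 0.98 [ 0.3533 -0.0735 -0.001 ]
scene clip 0.94 [ 0.4897 -0.1091  0.0901]
scene clip 0.58 [ 0.2556 -0.2214  0.0024]
scene clip_tab 0.96 [ 0.3785 -0.1077  0.0447]
scene clip_tab 0.81 [ 0.4515 -0.1006  0.138 ]
scene clip_tab 0.71 [ 0.4989 -0.009   0.0433]
scene clip_tab 0.33 [ 0.4902 -0.11    0.0935]
scene groove 0.63 [ 0.6364 -0.1571  0.0586]
wrist clip 0.82 [ 0.3511 -0.0691  0.0058]
wrist clip 0.64 [ 0.2557 -0.2219 -0.0062]
wrist clip_tab 0.87 [ 0.2976 -0.2439  0.0445]
wrist clip_tab 0.85 [ 0.4468 -0.0987  0.1336]
wrist clip_tab 0.76 [ 0.5007 -0.0072  0.0463]
wrist clip_tab 0.59 [ 0.3771 -0.1074  0.0459]
```

Run:
```python
from h import *
to([.5337,-.1316,.106],np.radians(-14.2))
```

```text
t 5.05 tcp [ 0.4493 -0.0997  0.1067] q [-0.56  0.07  0.72  2.05 -0.05  1.04  1.5 ] F [ 0.8 -0.4 -0.5]
turn [-0. -0. -0.] flip True | shift before turn [-89.6 -10.2   0.6] | after turn [-89.6 -10.3   0.7]
```

```bash
python3 -m jog '[[0,-15,-2,0,0,0,0],[0,-25,-3,0,0,0,0],[0,-25,-3,0,0,0,0],[0,-17,-2,0,0,0,0],[0,-8,0,0,0,0,0],[0,0,0,16,0,0,0],[0,0,0,16,0,0,0],[0,0,0,0,0,0,0],[0,0,0,0,0,0,0]]'
python3 - <<'E'
from h import *
import cv2
to([.5337,-.1316,.074],np.radians(-14.2))
for n in ['side','scene']:
    p=arm.camera(n);f=p['frame'];cv2.imwrite(f'pics/{n}3.png',f)
    for t in ['clip','groove']:
        for d in arm.pinpoint(p,t)[:5]:
            l=np.array(d['location'])
            if l[2]>.02: print(n,t,round(d['score'],2),l.round(4))
a=cv2.imread('pics/side3.png')[180:320,330:530];b=cv2.imread('pics/scene3.png')[190:330,100:300]
cv2.imwrite('pics/c3.png',cv2.convertScaleAbs(np.hstack([cv2.resize(i,(400,280),interpolation=3) for i in(a,b)]),alpha=1.5))
E
```

```text
clock: 5.8
tool_pos: [0.5333, -0.1312, 0.0744]
ee_rot: [-0.389, -3.115, 0.0]
contact_force: [-0.2, -0.2, -0.5]
gripper_width: 0.0198
finger_force: 50.0
t 5.8 tcp [ 0.5333 -0.1312  0.0744] q [-0.43  0.36  0.7   1.86 -0.27  1.02  1.7 ] F [-0.2 -0.2 -0.5]
turn [-0.    -0.002 -0.   ] flip True | shift before turn [-0.5 -0.2  0.4] | after turn [-0.5 -0.2  0.4]
side clip 0.6 [ 0.5749 -0.1382  0.0654]
scene clip 0.63 [ 0.5765 -0.142   0.0659]
scene groove 0.87 [ 0.6356 -0.1579  0.058 ]
```

View pics/c3.png

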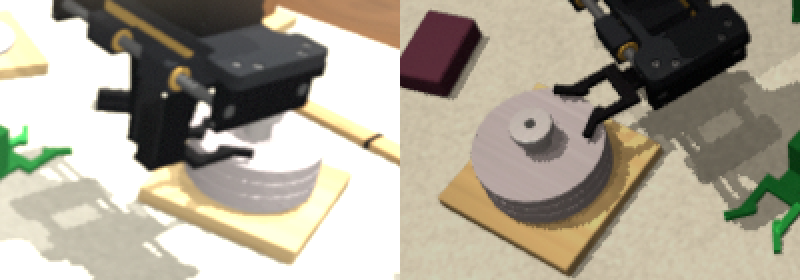

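Clip and groove are level and laterally aligned: the mouth opens toward the rod at crop px (530,125) and there is about 61 mm to go.

```bash
python3 -m jog '[[0,-15,0,0,0,0,0],[0,-15,0,0,0,0,0],[0,-8,0,0,0,0,0],[0,-4,0,0,0,0,0],[0,0,0,0,0,0,0]]' 60; python3 -m jog '[[0,-4,0,0,0,0,0],[0,-3,0,0,0,0,0],[0,-3,0,0,0,0,0],[0,0,0,0,0,0,0]]';  python3 -m jog '[[0,-3,0,0,0,0,0],[0,-2,0,0,0,0,0],[0,-1,0,0,0,0,0],[0,0,0,0,0,0,0]]'; python3 -m jog '[[0,-2,0,0,0,0,0],[0,0,0,0,0,0,0]]'
python3 -c "
from h import *
to([.635-.044*.9695,-.1573+.044*.245,.070],np.radians(-14.2))"
```

```text
clock: 6.52
tool_pos: [0.575, -0.1408, 0.0745]
ee_rot: [-0.387, -3.116, -0.001]
contact_force: [0.1, 3.4, -0.0]
gripper_width: 0.0195
finger_force: 60.0
clock: 6.85
tool_pos: [0.5841, -0.1432, 0.0743]
ee_rot: [-0.387, -3.116, -0.002]
contact_force: [-0.6, 3.4, -3.1]
gripper_width: 0.0195
finger_force: 60.0
clock: 7.18
tool_pos: [0.5909, -0.1465, 0.0752]
ee_rot: [0.39, 3.116, -0.001]
contact_force: [1.4, -0.1, -0.9]
gripper_width: 0.0198
finger_force: 60.0
clock: 7.35
tool_pos: [0.5913, -0.1466, 0.0747]
ee_rot: [-0.39, -3.115, -0.0]
contact_force: [-4.5, 1.7, 1.8]
gripper_width: 0.0196
finger_force: 60.0
t 7.35 tcp [ 0.5913 -0.1466  0.0747] q [-0.36  0.49  0.67  1.7  -0.34  1.08  1.75] F [-4.5  1.7  1.8]
turn [-0.    -0.002 -0.001] flip True | shift before turn [-1.   0.4  4.7] | after turn [-1.   0.4  4.7]
```

```bash
python3 -m jog '[[0,-2,0,0,0,0,0],[0,0,0,0,0,0,0]]'; python3 -m jog '[[0,-2,0,0,0,0,0],[0,0,0,0,0,0,0]]'
python3 - <<'E'
from h import *
import cv2
for n in ['side','scene']:
    p=arm.camera(n);cv2.imwrite(f'pics/{n}4.png',p['frame'])
    for t in ['clip','groove']:
        for d in arm.pinpoint(p,t)[:5]:
            l=np.array(d['location'])
            if l[2]>.02: print(n,t,round(d['score'],2),l.round(4))
a=cv2.imread('pics/side4.png')[180:320,330:530];b=cv2.imread('pics/scene4.png')[190:330,100:300]
cv2.imwrite('pics/c4.png',cv2.convertScaleAbs(np.hstack([cv2.resize(i,(400,280),interpolation=3) for i in(a,b)]),alpha=1.5))
E
```

```text
clock: 7.52
tool_pos: [0.5916, -0.1467, 0.0742]
ee_rot: [-0.389, -3.111, -0.001]
contact_force: [-10.6, 3.3, 5.2]
gripper_width: 0.0194
finger_force: 60.0
clock: 7.68
tool_pos: [0.5918, -0.1468, 0.0738]
ee_rot: [-0.389, -3.107, -0.003]
contact_force: [-19.9, 6.7, 10.6]
gripper_width: 0.0198
finger_force: 60.0
side clip 0.63 [ 0.6312 -0.1582  0.0654]
side groove 0.69 [ 0.6346 -0.1592  0.0567]
scene clip 0.72 [ 0.6349 -0.1559  0.0616]
scene groove 0.96 [ 0.6352 -0.1594  0.06  ]
```

View pics/c4.png

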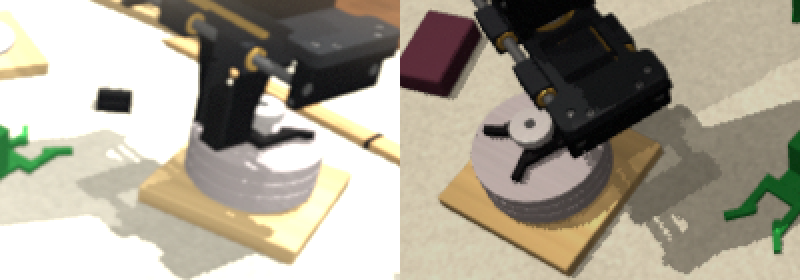

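The forward stop is firm (20 N) and the arms are past the rod. Next I back off the pressure, lower the clip onto the weight, and release.

```bash
python3 -m jog '[[0,5,0,0,0,0,0],[0,0,0,2,0,0,0],[0,0,0,1.5,0,0,0],[0,0,0,1,0,0,0],[0,0,0,0.5,0,0,0],[0,0,0,0,0,0,0]]' 20; python3 -m jog '[[0.6,0,0,0,0,0,0],[0.6,0,0,0,0,0,0],[0.6,0,0,0,0,0,0],[0.6,0,0,0,0,0,0],[0.6,0,0,0,0,0,0]]' && python3 -m jog '[[0.6,0,0,-10,0,0,0],[0.6,0,0,-25,0,0,0],[0.6,0,0,-35,0,0,0],[0.6,0,0,-35,0,0,0],[0.6,20,0,-30,0,0,0],[0.6,35,0,-20,0,0,0],[0.6,35,0,0,0,0,0],[0.6,35,0,0,0,0,0],[0.6,35,0,0,0,0,0],[0.6,0,0,0,0,0,0]]'
python3 - <<'E'
from h import *
import cv2
for n in ['side','scene']:
    p=arm.camera(n);cv2.imwrite(f'pics/{n}5.png',p['frame'])
    for t in ['clip','clip_tab','groove']:
        for d in arm.pinpoint(p,t)[:5]:
            l=np.array(d['location'])
            if l[2]>.02 and l[0]>.55: print(n,t,round(d['score'],2),l.round(4))
a=cv2.imread('pics/side5.png')[180:320,330:530];b=cv2.imread('pics/scene5.png')[190:330,100:300]
cv2.imwrite('pics/c5.png',cv2.convertScaleAbs(np.hstack([cv2.resize(i,(400,280),interpolation=3) for i in(a,b)]),alpha=1.5))
E
```

```text
clock: 8.48
tool_pos: [0.5916, -0.146, 0.0697]
ee_rot: [0.389, 3.117, -0.0]
contact_force: [0.0, 0.4, -1.7]
gripper_width: 0.0198
finger_force: 20.0
clock: 8.9
tool_pos: [0.5915, -0.1459, 0.0699]
ee_rot: [0.389, 3.117, 0.0]
contact_force: [-0.2, 0.0, -0.2]
gripper_width: 0.0451
finger_force: 0.0
clock: 9.73
tool_pos: [0.4317, -0.1061, 0.2258]
ee_rot: [0.389, 3.117, 0.01]
contact_force: [1.2, -1.2, 0.2]
gripper_width: 0.0519
finger_force: 0.0
side clip 0.67 [ 0.6326 -0.1571  0.0604]
side clip_tab 0.85 [ 0.5915 -0.1484  0.1009]
side clip_tab 0.26 [ 0.6315 -0.1528  0.0596]
side groove 0.87 [ 0.6323 -0.1598  0.056 ]
scene clip 0.94 [ 0.6351 -0.1536  0.057 ]
scene clip_tab 0.67 [ 0.5911 -0.1425  0.1019]
scene groove 0.65 [ 0.6333 -0.1588  0.0587]
```

View pics/c5.png

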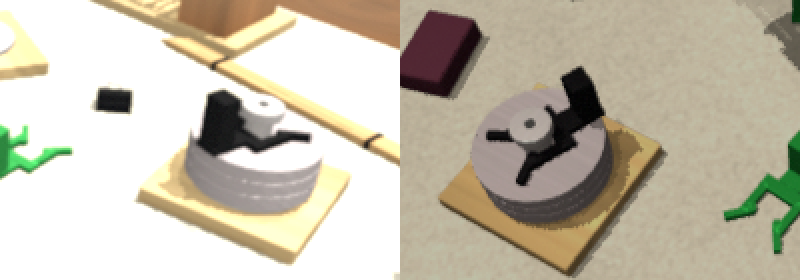

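The clip lies flat on the top weight, centred round the rod at crop px (530,125). Its tab top is at z = 0.101, against 0.102 expected, and the arm is clear.

```bash
python3 -c "
from bench import arm
print(arm.finish_job())"
```

```text
the job is handed in; nothing more can be done
None
```

The larger black clip is snapped home in the groove and lies flat on the top weight, the small clip was not touched, and the job was handed in at about 10 s; no verdict came back.

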